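# Lay a standing carton into the low parts rack

### The job

Stow the carton that stands on the bench in the free bay of the low red rack, lying on its back like its neighbour. Slide it, still standing, squarely up against the edge of the rack's lower deck, then push its top so that it topples over that edge onto its back on the deck, and push it straight in, fully home against the rack's back stop. Push firmly but do not crush the carton, leave the other things where they are, and let go at the end.

Things in the scene. Friction and masses are not known exactly. Their poses are not given: they have to be found in the camera images.
- rack: Fixed low red steel rack, two decks, open to its +y side. Origin on the bench under the lower deck's front edge, middle of the free bay; x along that edge, bays run inwards along -y, z up. Lower deck: plate 16 mm thick on the bench, x -110 to 230 mm, y 0 to -210 mm; its front edge blocks the carton's foot. Posts only at the two back corners. A stowed carton fills x 90 to 210 mm.
- rack_edge (a point): Middle of the free bay's open front edge, on top of the lower deck (16 mm above the bench); axes as the rack.
- rack_stop (a point): Foot of the back stop's inner face, middle of the free bay, on the lower deck, 210 mm inwards of rack_edge. The stop is a fixed upright plate reaching 100 mm above the bench. Axes as the rack.
- rack_top (a point): Front edge of the slatted upper deck, on its underside, 290 mm straight above the lower deck's front edge; same area as the lower deck, top at 315 mm, stock on it up to 365 mm. An upright tool cannot follow the carton in beneath it; one leaning 35 to 45 degrees, tips inwards and down, can. Axes as the rack.
- carton_centre (a point): Centre of the closed brown carton: 120 mm wide (x), 80 deep (y), 180 tall (z, up while standing), 0.4 to 0.85 kg. Starts standing 20 to 90 mm before the rack's edge, turned up to 0.2 rad against it. Back: its -y face, towards the rack; push on the +y face. Pushed below 30 mm height it slides (2 to 10 N), near the top it tips. Home: centre 120 mm inwards of the edge, 56 mm up.
- stowed: A like carton that already lies in the neighbouring bay, on its back; origin at the middle of its underside. Leave it alone.
- disc: Brake disc lying on the bench, 210 mm across, 36 mm high; origin at its underside. Leave it alone.
- can: Spray can standing on the bench, 64 mm across, 190 mm high; origin at its foot. Leave it alone.
- sorter: Black open sorting tray on the bench, 170 x 240 mm, 40 mm high; origin at its underside. Leave it alone.
Things that resemble listed ones, but are neither listed nor needed, are in the scene too. What is shaped like the part that bears carton_centre but yellow is not meant.

How it is judged:
By the outcome, as a careful person would: the job done as asked, in the order asked, and still so for the second after the job is handed in, with the robot touching nothing.
It also fails if it takes over 58 s, if anything falls off the work surface, if the arm or the gripper's body presses on something with over 40 N, if the wrist force passes 120 N, or if a joint passes its speed limit or range.

### The arm

A 6-joint arm with a two-finger parallel gripper is mounted at the origin on the work surface. World frame = base frame: x ahead of the robot, y to its left, z up, the work surface at z = 0. Lengths are in mm, angles in rad, forces in N, time in s.
With the tool pointing down it reaches from about 375 to 925 mm from the base axis. Payload 5.7 kg.
Tool frame: the origin (TCP) lies between the finger pads; the fingertips stand 19 mm ahead of it and the grasp point (between the pads) is the TCP (r.tip_extent is the x of the fingertips in the tool frame, in mm); x points along the fingers, y is the direction in which the jaws open and shut, and the axes are right-handed (so a half turn about x gives the same grasp; the last joint's range is limited). The gripper opens to 85 mm and grips with 20 to 120 N. Pads are 22 mm wide; open, the fingers measure 114 mm over their backs; the gripper's body (76 mm by 85 mm) begins 54 mm behind the grasp point. The pads swing forward as they close: fully open they stand 13 mm farther back than shut.
Start: joints at [-1.402, 0.359, 1.51, -0, 1.272, -0.115], TCP at [167.989, -575.973, 250.267] pointing down, gripper open.
Joint ranges: [-2.97, 2.97], [-1.01, 2.36], [0.21, 2.38], [-0.96, 4.11], [0.2, 2.71], [-2.98, 2.98]. Speed limits (rad/s): [2.39, 2.39, 3.14, 3.14, 3.14, 3.14].

### API

Orientations are given as a rotation vector (axis times angle).
In Python, from workcell import r, hand, kin, readout, imaging, workorder gives the robot as it stands. Calls block until the motion is done:
- r.movep(position, orientation): joint-space move of the TCP to a pose.
- r.move_linear(position, rot=None, feed=150): straight line of the TCP; rot=None keeps the orientation; feed is the mean speed in mm/s.
- r.goto_joints(angles): joint-space move.
- hand.gripper_to(opening, effort=None): finger opening in mm; effort is the grip in N (None keeps the last); returns when the fingers have stopped.
- r.sleep(seconds).
- kin.inverse_kinematics(position, orientation): joint angles nearest the present ones, or None.
- readout.sense(): the state.
- imaging.get_image(name): name is "scene" or "top" or "wrist"; returns the picture (400x640x3 uint8, blue, green, red); there is no depth.
- imaging.calibration(name): a dict with "fx", "fy", "cx", "cy" (pixels), "R" (3x3) and "t" (3): a world point X has camera coordinates R X + t; the wrist camera has in their place "hand_eye" (4x4, takes a point from camera to tool coordinates, whose origin is the TCP and whose axes are the tool frame's). Camera axes: x right, y down, z forward; pixel columns grow to the right and rows downward; lengths in mm; the calibration is good to about 2 mm. A picture is of the moment at which its call begins: read the wrist's pose just before it. calibration takes no time and is no camera call.
A pose or a line that the arm cannot do raises r.Unreachable and nothing moves.
- workorder.close_job(): hands the job in, once; it reports no verdict.
The state is a dict: "time": time; "q": joint angles; "joint_velocities": joint speeds; "effort": joint torques, N m; "position": TCP position; "eef_rot": TCP orientation; "ft_force": force on the tool from outside, world axes, zero at the start; "torque": the same for the moment, N m; "width": finger opening in mm.
Only numpy, scipy, OpenCV 4.12 (cv2) and the standard library are available. Lean on these libraries where they do the work, as an engineer would, in place of code of your own. Each camera call takes 0.05 s, during which the arm holds its last target. There are 200 camera calls.

## Working session

There is one attempt and no reset: what is moved stays moved. The work goes in short steps, each a Python script; the robot and the scene stay as the last script left them, time stands still between calls to the robot, and variables do not carry over. Pictures are saved under pics/ and viewed, about 8 in all and at most 12, crops included, and the job is handed in when it is done.

```bash
ls; mkdir -p pics; python3 - <<'E'
from workcell import r, hand, kin, readout, imaging
import cv2
for n in ("scene","top"):
    cv2.imwrite(f"pics/{n}0.png",imaging.get_image(n))
    c=imaging.calibration(n); print(n,c)
print(imaging.calibration("wrist"))
s=readout.sense();print(s)
E
```

```text
pics
scene {'fx': 505.438124369132, 'fy': 505.438124369132, 'cx': 318.44021958953095, 'cy': 201.82143658683881, 'R': array([[-0.87166401, -0.49004837, -0.00737887],
       [-0.46422424,  0.83037038, -0.3081897 ],
       [ 0.15715506, -0.26521242, -0.95129631]]), 't': array([ 506.10859271,  304.75431577, 1834.87532084])}
top {'fx': 512.5739948635187, 'fy': 512.5739948635187, 'cx': 321.2006454289744, 'cy': 198.16428127381235, 'R': array([[-0.00409725, -0.99991735,  0.01218639],
       [-0.99384741,  0.00272294, -0.11072452],
       [ 0.11068218, -0.01256508, -0.99377642]]), 't': array([  -7.0872328 ,  589.59577343, 1749.91055682])}
{'fx': 332.75166898675405, 'fy': 332.75166898675405, 'cx': 313.8621016333753, 'cy': 202.0686132009898, 'hand_eye': array([[ 7.38998695e-04, -2.64745569e-01,  9.64318017e-01,
        -1.22708702e+02],
       [ 9.99999668e-01,  5.27441814e-04, -6.21538285e-04,
         1.52543437e-01],
       [-3.44072137e-04,  9.64318156e-01,  2.64745871e-01,
        -6.70909188e+01],
       [ 0.00000000e+00,  0.00000000e+00,  0.00000000e+00,
         1.00000000e+00]])}
{'time': 0.1, 'q': array([-1.40207467e+00,  3.59449662e-01,  1.51131791e+00, -4.25231660e-05,
        1.27250402e+00, -1.15116914e-01]), 'joint_velocities': array([ 0.00104585, -0.00178749, -0.00229494, -0.00172286, -0.0002693 ,
       -0.00172902]), 'effort': array([ 1.01498224e-04, -5.28653562e+01, -2.79346722e+01, -8.18722719e-05,
        5.05679345e-03,  1.57215527e-05]), 'position': array([ 167.89670413, -575.42678202,  249.53007596]), 'eef_rot': array([ 2.06984499,  0.29751865, -2.070024  ]), 'ft_force': array([0.27121913, 0.20255228, 0.17272799]), 'torque': array([-0.0114536 , -0.00851474,  0.03327192]), 'width': 85.81368443431812}
```

View pics/scene0.png

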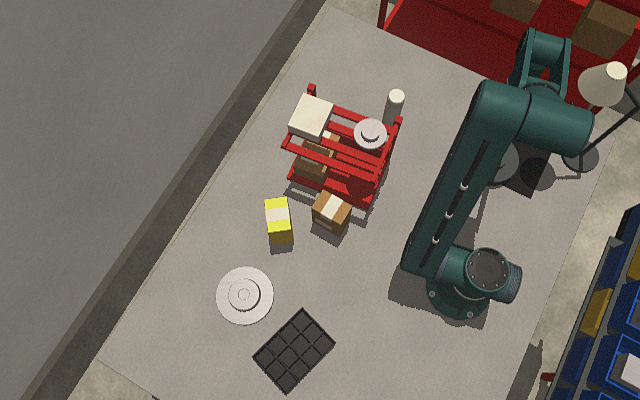

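View pics/top0.png

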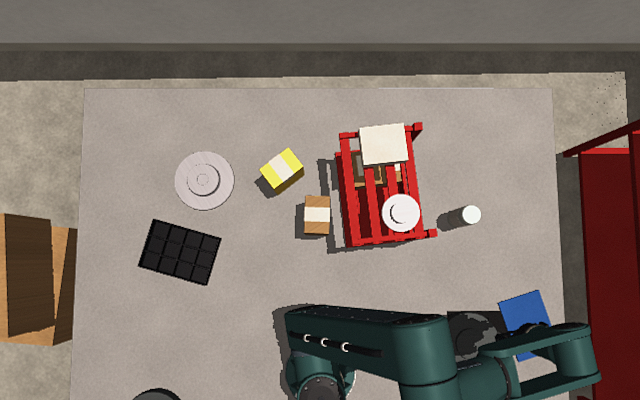

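The carton is at about (331,212) in the scene view and (317,215) in the top view. The rack opens toward image-left in the top view. The yellow look-alike is at (281,168) top. I'll enlarge both views.

```bash
python3 - <<'E'
import cv2
a=cv2.imread("pics/scene0.png")[70:260,240:430]; b=cv2.imread("pics/top0.png")[110:260,250:450]
cv2.imwrite("pics/c1.png",cv2.resize(a,None,fx=3.157,fy=3.157,interpolation=cv2.INTER_CUBIC))
cv2.imwrite("pics/c2.png",cv2.resize(b,None,fx=4,fy=4,interpolation=cv2.INTER_CUBIC))
E
```

```text
(no output)
```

View pics/c1.png

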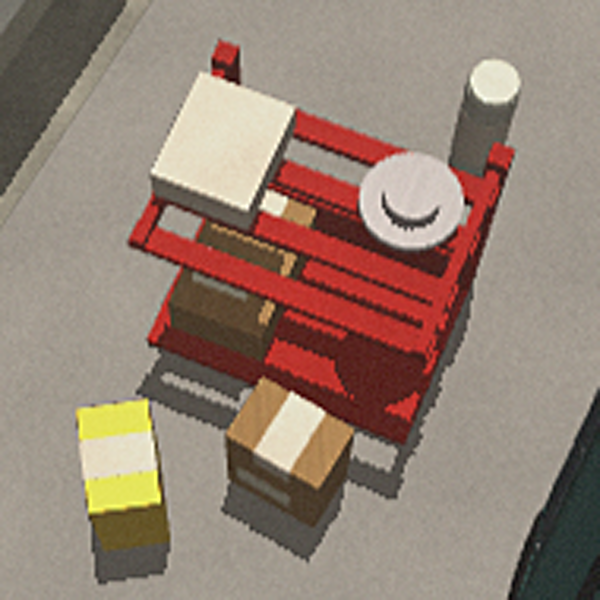

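View pics/c2.png

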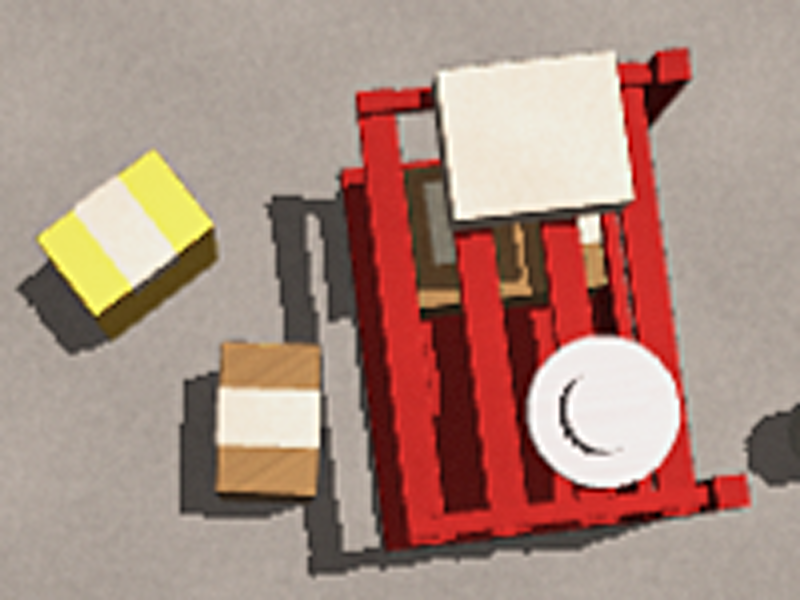

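```bash
cat > meas.py <<'E'
import numpy as np
from scipy.optimize import least_squares
from workcell import imaging
C={n:imaging.calibration(n) for n in("scene","top")}
def proj(n,X):
    c=C[n]; p=np.asarray(X)@c["R"].T+c["t"]
    return np.c_[c["fx"]*p[:,0]/p[:,2]+c["cx"],c["fy"]*p[:,1]/p[:,2]+c["cy"]]
def place(v,P):
    c,s=np.cos(v[2]),np.sin(v[2]); P=np.asarray(P,float)
    return np.c_[v[0]+c*P[:,0]-s*P[:,1],v[1]+s*P[:,0]+c*P[:,1],P[:,2]]
def px(n,p): p=np.asarray(p,float); return p/(600/190)+[240,70] if n=="scene" else p/4+[250,110]
def fit(obs,v0):
    f=lambda v:np.concatenate([(proj(n,place(v,P))-px(n,p)).ravel() for n,P,p in obs])
    s=least_squares(f,v0,x_scale=[100,100,.1],loss="soft_l1"); return s.x,f(s.x).reshape(-1,2)
E
python3 - <<'E'
from meas import *
np.set_printoptions(precision=2,suppress=True)
lo=[(230,0,16),(-110,0,16)]; up=[(230,0,315),(-110,0,315)]
for nm,o in {"both":[("top",lo,[(343,172),(387,546)]),("scene",lo,[(150,342),(405,437)])],
 "top":[("top",lo,[(343,172),(387,546)])],"scene":[("scene",lo,[(150,342),(405,437)])],
 "up":[("top",up,[(358,93),(412,545)]),("scene",up[:1],[(131,238)])]}.items():
    v,e=fit(o,[500,-250,0]); print("rack",nm,v); print(e.T)
k=[(60,40,180),(60,-40,180),(-60,-40,180),(-60,40,180)]
T=("top",k,[(222,342),(322,345),(318,497),(217,494)])
S=("scene",[k[1],k[2],k[3],k[0]],[(263,378),(355,430),(318,487),(228,433)])
for nm,o in {"both":[T,S],"top":[T],"scene":[S]}.items():
    v,e=fit(o,[500,-150,0]); print("carton",nm,v); print(e.T)
for n in C: print(-C[n]["R"].T@C[n]["t"])
E
```

```text
rack both [525.98 -85.17   0.11]
[[-0.66  0.05 -0.79  0.6 ]
 [-0.56  1.57 -2.25  0.15]]
rack top [527.9  -85.93   0.11]
[[-0.08  0.08]
 [-1.14  1.04]]
rack scene [523.83 -83.03   0.14]
[[-1.13  1.08]
 [-0.35  0.29]]
rack up [523.87 -84.87   0.11]
[[-0.57  0.09 -0.35]
 [-0.2   1.11 -1.25]]
carton both [519.9    6.92  -0.04]
[[-0.59 -0.53 -0.69 -0.71  0.28  0.88  0.78 -0.67]
 [ 0.17  0.26 -0.09 -0.17 -1.77 -1.21 -0.15 -0.5 ]]
carton top [520.03   4.92  -0.03]
[[-0.04  0.03  0.01 -0.01]
 [ 0.17  0.17 -0.17 -0.17]]
carton scene [519.55  10.33  -0.04]
[[ 0.03  0.51  0.25 -1.08]
 [-0.99 -0.19  0.81  0.22]]
[ 294.27  481.59 1843.17]
[ 392.26   13.3  1804.39]
```

```bash
cat > rk.py <<'E'
import numpy as np
from scipy.spatial.transform import Rotation as Ro
from workcell import r, hand, kin, readout, imaging
RACK=np.array([525.,-85.]); YAW=0.115
Rz=Ro.from_euler("z",YAW).as_matrix()
def toW(p): return Rz@np.asarray(p,float)+[*RACK,0]
def toR(p): return Rz.T@(np.asarray(p,float)-[*RACK,0])
def rot(lean,side=1,dyaw=0):
    s,c=np.sin(np.radians(lean)),np.cos(np.radians(lean))
    M=np.array([[0,-s,-c],[side,0,0],[0,-c*side,s*side]]).T
    return Ro.from_matrix(Ro.from_euler("z",dyaw).as_matrix()@Rz@M)
def pose(tip,lean=40,side=1,dyaw=0,ext=None):
    "TCP pose that puts the fingertips' midpoint at tip (rack frame)"
    R=rot(lean,side,dyaw); ext=EXT if ext is None else ext
    return toW(tip)-R.as_matrix()[:,0]*ext, R.as_rotvec()
EXT=float(r.tip_extent)
def tip():
    s=readout.sense(); return toR(s["position"]+Ro.from_rotvec(s["eef_rot"]).as_matrix()[:,0]*EXT)
def force():
    return Rz.T@np.array(readout.sense()["ft_force"])
E
python3 - <<'E'
from rk import *
from meas import fit,proj
np.set_printoptions(precision=2,suppress=True)
print("ext",EXT); s=readout.sense(); print(Ro.from_rotvec(s["eef_rot"]).as_matrix())
k=[(60,40,180),(60,-40,180),(-60,-40,180),(-60,40,180)]
v,e=fit([("top",k,[(154,150),(216,228),(97,315),(38,238)])],[620,100,.8]);print("yellow",v,e.T)
for side in(1,-1):
  for t in [(0,230,450),(0,230,200),(4,175,12),(4,80,12),(0,110,165),(0,0,185),(0,20,55),(0,-30,55),(0,100,150)]:
    p=pose(t,40,side); q=kin.inverse_kinematics(*p); print(side,t,p[0],q)
E
```

```text
ext 19.0
[[-0.    0.28 -0.96]
 [ 0.   -0.96 -0.28]
 [-1.   -0.   -0.  ]]
yellow [670.39 119.37  -0.92] [[ 0.5   0.05 -0.13 -0.39]
 [-0.26 -0.28  0.49  0.07]]
1 (0, 230, 450) [497.21 155.61 464.55] [ 0.57  0.28  1.3  -0.64  1.84  0.36]
1 (0, 230, 200) [497.21 155.61 214.55] [ 0.57  0.49  1.62 -0.63  1.42  0.68]
1 (4, 175, 12) [507.49 101.44  26.55] [ 0.48  0.75  1.77 -0.76  1.06  0.89]
1 (4, 80, 12) [518.39   7.06  26.55] [ 0.32  0.72  1.86 -0.88  0.95  0.88]
1 (0, 110, 165) [510.98  36.41 179.55] [ 0.37  0.48  1.77 -0.73  1.21  0.63]
1 (0, 0, 185) [523.6  -72.87 199.55] [ 0.17  0.41  1.83 -0.8   1.11  0.5 ]
1 (0, 20, 55) [521.3  -53.    69.55] [ 0.2   0.63  1.89 -0.92  0.94  0.78]
1 (0, -30, 55) [ 527.04 -102.67   69.55] None
1 (0, 100, 150) [512.12  26.47 164.55] [ 0.35  0.49  1.79 -0.74  1.17  0.65]
-1 (0, 230, 450) [497.21 155.61 464.55] [ 0.57  0.28  1.3  -0.64  1.84 -2.78]
-1 (0, 230, 200) [497.21 155.61 214.55] [ 0.57  0.49  1.62 -0.63  1.42 -2.47]
-1 (4, 175, 12) [507.49 101.44  26.55] [ 0.48  0.75  1.77 -0.76  1.06 -2.25]
-1 (4, 80, 12) [518.39   7.06  26.55] [ 0.32  0.72  1.86 -0.88  0.95 -2.27]
-1 (0, 110, 165) [510.98  36.41 179.55] [ 0.37  0.48  1.77 -0.73  1.21 -2.51]
-1 (0, 0, 185) [523.6  -72.87 199.55] [ 0.17  0.41  1.83 -0.8   1.11 -2.64]
-1 (0, 20, 55) [521.3  -53.    69.55] [ 0.2   0.63  1.89 -0.92  0.94 -2.37]
-1 (0, -30, 55) [ 527.04 -102.67   69.55] None
-1 (0, 100, 150) [512.12  26.47 164.55] [ 0.35  0.49  1.79 -0.74  1.17 -2.49]
```

```bash
python3 - <<'E'
from rk import *
np.set_printoptions(precision=2,suppress=True)
for x in(0,10):
 for z in(45,60,75):
  for lean in(32,35,38):
   print(x,z,lean,[(y,d,kin.inverse_kinematics(*pose((x,y,z),lean,1,d)) is not None) for y in(0,-22,-35) for d in (0,-.06,.06)])
E
```

```text
0 45 32 [(0, 0, True), (0, -0.06, True), (0, 0.06, True), (-22, 0, True), (-22, -0.06, True), (-22, 0.06, True), (-35, 0, True), (-35, -0.06, True), (-35, 0.06, True)]
0 45 35 [(0, 0, True), (0, -0.06, True), (0, 0.06, True), (-22, 0, True), (-22, -0.06, True), (-22, 0.06, True), (-35, 0, True), (-35, -0.06, True), (-35, 0.06, True)]
0 45 38 [(0, 0, True), (0, -0.06, True), (0, 0.06, False), (-22, 0, True), (-22, -0.06, True), (-22, 0.06, False), (-35, 0, False), (-35, -0.06, True), (-35, 0.06, False)]
0 60 32 [(0, 0, True), (0, -0.06, True), (0, 0.06, True), (-22, 0, True), (-22, -0.06, True), (-22, 0.06, True), (-35, 0, True), (-35, -0.06, True), (-35, 0.06, True)]
0 60 35 [(0, 0, True), (0, -0.06, True), (0, 0.06, True), (-22, 0, True), (-22, -0.06, True), (-22, 0.06, True), (-35, 0, True), (-35, -0.06, True), (-35, 0.06, True)]
0 60 38 [(0, 0, True), (0, -0.06, True), (0, 0.06, True), (-22, 0, True), (-22, -0.06, True), (-22, 0.06, False), (-35, 0, True), (-35, -0.06, True), (-35, 0.06, False)]
0 75 32 [(0, 0, True), (0, -0.06, True), (0, 0.06, True), (-22, 0, True), (-22, -0.06,
[... 1244 characters left out ...]
e), (-35, 0.06, True)]
10 60 38 [(0, 0, True), (0, -0.06, True), (0, 0.06, True), (-22, 0, True), (-22, -0.06, True), (-22, 0.06, False), (-35, 0, True), (-35, -0.06, True), (-35, 0.06, False)]
10 75 32 [(0, 0, True), (0, -0.06, True), (0, 0.06, True), (-22, 0, True), (-22, -0.06, True), (-22, 0.06, True), (-35, 0, True), (-35, -0.06, True), (-35, 0.06, True)]
10 75 35 [(0, 0, True), (0, -0.06, True), (0, 0.06, True), (-22, 0, True), (-22, -0.06, True), (-22, 0.06, True), (-35, 0, True), (-35, -0.06, True), (-35, 0.06, True)]
10 75 38 [(0, 0, True), (0, -0.06, True), (0, 0.06, True), (-22, 0, True), (-22, -0.06, True), (-22, 0.06, True), (-35, 0, True), (-35, -0.06, True), (-35, 0.06, True)]
```

```bash
sed -i 's/lean=40/lean=36/' rk.py; python3 - <<'E'
from rk import *
import cv2
np.set_printoptions(precision=2,suppress=True)
s=readout.sense()
try: r.movep([168,-576,560],s["eef_rot"])
except r.Unreachable: print("lower lift"); r.movep([150,-500,520],s["eef_rot"])
r.movep(*pose((4,230,400)))
r.move_linear(pose((4,195,80))[0],feed=200)
r.move_linear(pose((4,185,10))[0],feed=80)
s=readout.sense(); print(s["time"],tip(),force(),s["width"],s["q"])
a=imaging.get_image("wrist"); b=imaging.get_image("scene")
cv2.imwrite("pics/s2.png",b)
b=cv2.resize(b[130:290,220:420],(500,400),interpolation=cv2.INTER_CUBIC)
a=cv2.resize(a,(300,188)); c=np.zeros((400,300,3),np.uint8); c[:188]=a
cv2.imwrite("pics/v2.png",np.hstack([b,c]))
E
```

```text
6.9417 [  4.34 185.13  10.27] [ 0.62 -0.91 -0.15] 85.22459340286558 [ 0.46  0.72  1.78 -0.71  1.01  0.84]
```

View pics/v2.png

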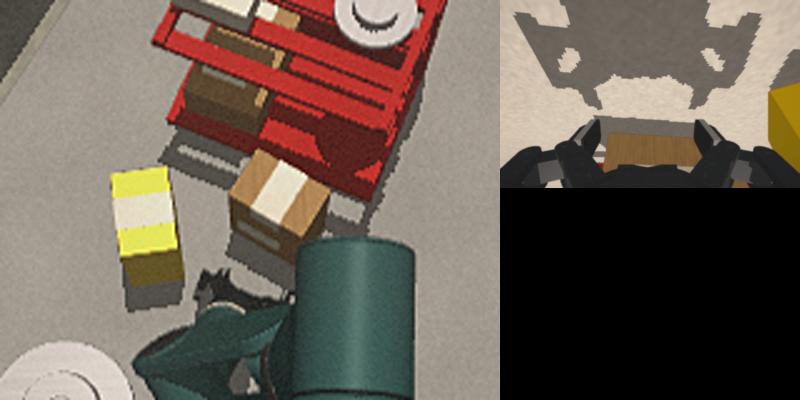

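```bash
cat >> rk.py <<'E'
def push(x,y0,y1,z,fmax,step=4,feed=40,lean=36,dyaw=0):
    f0=force()[1]; R=pose((x,y0,z),lean,1,dyaw)[1]
    for y in np.arange(y0,y1-.1,-step):
        r.move_linear(pose((x,y,z),lean,1,dyaw)[0],rot=R,feed=feed)
        f=force()-[0,f0,0]; print(round(y),f.round(1),end=" ")
        if f[1]>fmax: break
    print(); return y
E
python3 - <<'E'
from rk import *
import cv2
y=push(4,181,84,10,16)
print(y,tip(),readout.sense()["time"])
b=imaging.get_image("scene"); t=imaging.get_image("top")
cv2.imwrite("pics/s3.png",b);cv2.imwrite("pics/t3.png",t)
b=cv2.resize(b[140:260,260:380],(400,400),interpolation=cv2.INTER_CUBIC)
t=cv2.resize(t[130:250,290:410],(400,400),interpolation=cv2.INTER_CUBIC)
cv2.imwrite("pics/v3.png",np.hstack([b,t]))
E
```

```text
181 [ 0.7 -1.4  0.9] 177 [-0.2  0.5  0.7] 173 [-0.7  1.1 -0.4] 169 [ 0.4 -0.6 -0. ] 165 [-0.  -0.4  1. ] 161 [ 0.2  0.4 -1.2] 157 [-0.1 -0.1 -0.6] 153 [-0.4  0.6 -1. ] 149 [0.1 0.2 0. ] 145 [-0.3 -0.6  0. ] 141 [ 0.   0.1 -0.2] 137 [-0.  -0.1 -0.8] 133 [-0.3 -0.7  0. ] 129 [-0.8 -0.9  0.7] 125 [0.1 0.3 0.2] 121 [ 0.2  0.1 -0.3] 117 [-0.5  0.3  0.1] 113 [-0.1  1.4 -0.5] 109 [-1.   1.3  0.1] 105 [-0.   0.2 -0.1] 101 [ 0.5 -0.4 -0.5] 97 [0.6 0.6 0.5] 93 [ 0.5  0.7 -0.2] 89 [0.9 0.8 0.4] 85 [-0.2 -0.2 -1. ] 
85.0 [ 3.86361482 84.64292058 10.01425326] 13.2917
```

View pics/v3.png

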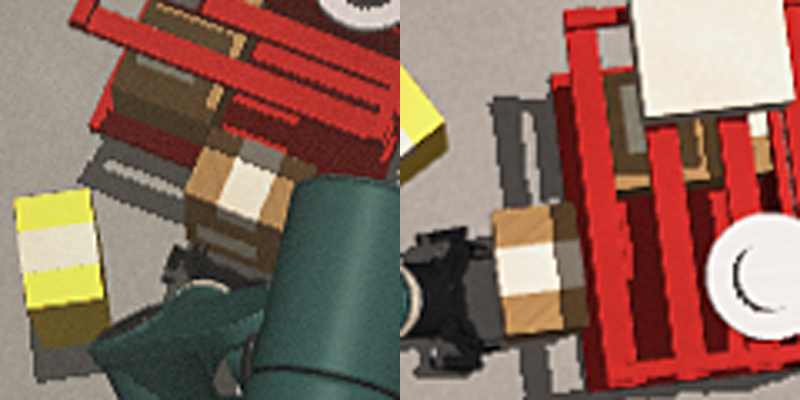

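```bash
python3 - <<'E'
from rk import *
import meas
meas.px=lambda n,p: np.array(p)/(400/120)+[290,130]
k=[(60,40,180),(60,-40,180),(-60,-40,180),(-60,40,180)]
v,e=meas.fit([("top",k,[(93,210),(174,203),(187,330),(107,337)])],[520,-40,.1]);print(v,e.T.round(1),toR([*v[:2],0]),v[2]-YAW)
E
```

```text
[ 5.32240030e+02 -4.16148979e+01  9.42345647e-02] [[-0.2  0.4  0.4 -0.7]
 [ 0.5  0.2 -0.5 -0.2]] [12.17050508 42.26776463  0.        ] -0.020765435340190194
```

```bash
python3 - <<'E'
from rk import *
import cv2
y=push(8,84,70,10,9,step=1.5,feed=30)
print(y,tip(),readout.sense()["time"])
t=imaging.get_image("top"); b=imaging.get_image("scene")
cv2.imwrite("pics/t4.png",t);cv2.imwrite("pics/s4.png",b)
t=cv2.resize(t[150:250,300:400],(600,600),interpolation=cv2.INTER_CUBIC)
cv2.imwrite("pics/v4.png",t)
E
```

```text
84 [ 1.   1.4 -0.3] 82 [0.2 4.8 1.2] 81 [-2.  14.3  4.1] 
81.0 [ 8.92306799 82.97820177  9.90210753] 14.175
```

View pics/v4.png

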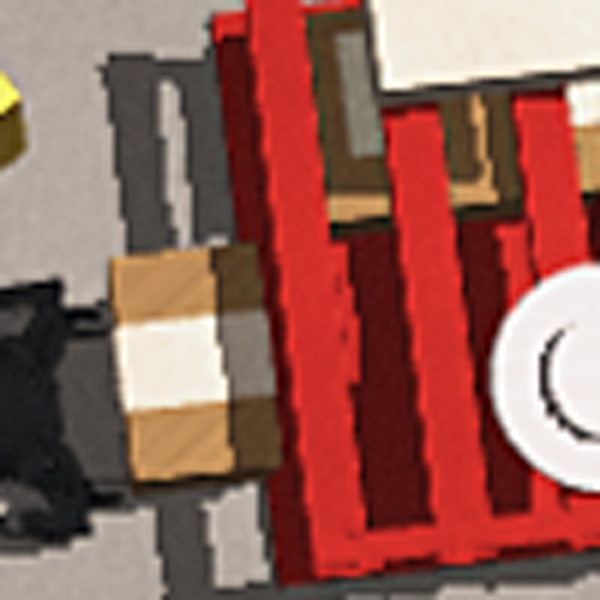

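```bash
python3 - <<'E'
from rk import *
import meas
np.set_printoptions(precision=2,suppress=True)
meas.px=lambda n,p: np.array(p)/6+[300,150]
k=[(60,40,180),(60,-40,180),(-60,-40,180),(-60,40,180)]
v,e=meas.fit([("top",k,[(109,262),(258,246),(282,470),(136,484)])],[520,-40,.1]);print(v,e.T.round(1),toR([*v[:2],0]),v[2]-YAW)
for P in [(-110,0,16),(-110,0,0),(230,0,16),(90,-16,96),(90,-30,96),(-110,0,315),(230,0,315)]:
    print(P,((meas.proj("top",[toW(P)])-[300,150])*6)[0])
E
```

```text
[532.49 -43.67   0.1 ] [[ 0.   0.1  0.3 -0.4]
 [-0.1 -0.1 -0.1  0.3]] [12.19 40.2   0.  ] -0.010695537146489478
(-110, 0, 16) [280.9  590.08]
(-110, 0, 0) [279.21 590.45]
(230, 0, 16) [209.45  16.34]
(90, -16, 96) [273.71 228.81]
(90, -30, 96) [298.47 225.91]
(-110, 0, 315) [319.22 581.76]
(230, 0, 315) [ 232.89 -103.86]
```

```bash
python3 - <<'E'
from rk import *
import cv2
np.set_printoptions(precision=1,suppress=True)
def lin(t,f=150): r.move_linear(pose(t)[0],feed=f)
lin((8,115,12)); hand.gripper_to(0); lin((8,135,22)); lin((106,135,22)); lin((106,30,22))
f0=force()
for x in np.arange(94,75.9,-2):
    lin((x,30,22),30); print(x,force()-f0,end=" ")
print(tip(),readout.sense()["time"])
t=imaging.get_image("top"); cv2.imwrite("pics/t5.png",t)
t=cv2.resize(t[150:250,300:400],(600,600),interpolation=cv2.INTER_CUBIC)
cv2.imwrite("pics/v5.png",t)
E
```

```text
94.0 [ 1.1  1.5 -1.3] 92.0 [ 1.   0.7 -1.1] 90.0 [ 1.2  0.1 -1. ] 88.0 [ 0.9  1.8 -1.6] 86.0 [ 0.9  1.8 -2.1] 84.0 [ 1.8  0.7 -2.2] 82.0 [ 1.2  0.9 -1.1] 80.0 [-0.   0.1 -1.5] 78.0 [ 0.6  1.7 -2.5] 76.0 [ 1.5  0.9 -0.6] [75.8 30.  22. ] 20.1667
```

View pics/v5.png

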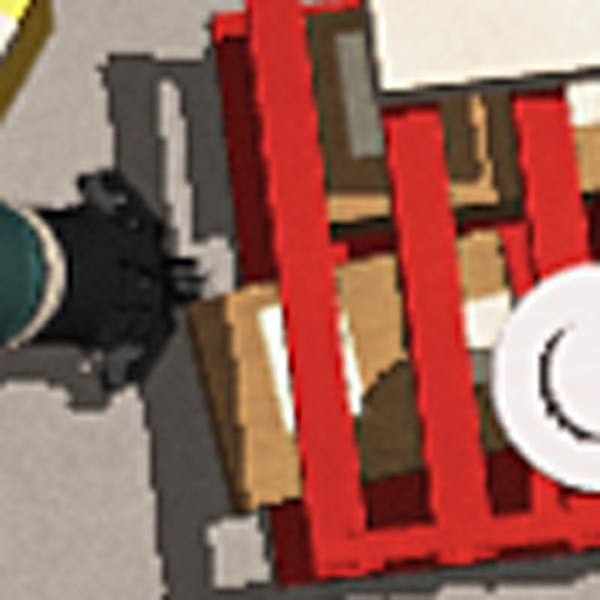

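The carton has already toppled onto the deck: the gripper's body caught its upper +y face while I moved in beside it. The yellow carton also looks shifted. I'll check both in the full views.

```bash
python3 - <<'E'
from rk import *
import cv2
b=imaging.get_image("scene"); cv2.imwrite("pics/s5.png",b); t=cv2.imread("pics/t5.png")
b=cv2.resize(b[110:290,220:400],(400,400),interpolation=cv2.INTER_CUBIC)
t=cv2.resize(t[110:260,240:390],(400,400),interpolation=cv2.INTER_CUBIC)
cv2.imwrite("pics/v6.png",np.hstack([b,t]))
E
```

```text
(no output)
```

View pics/v6.png

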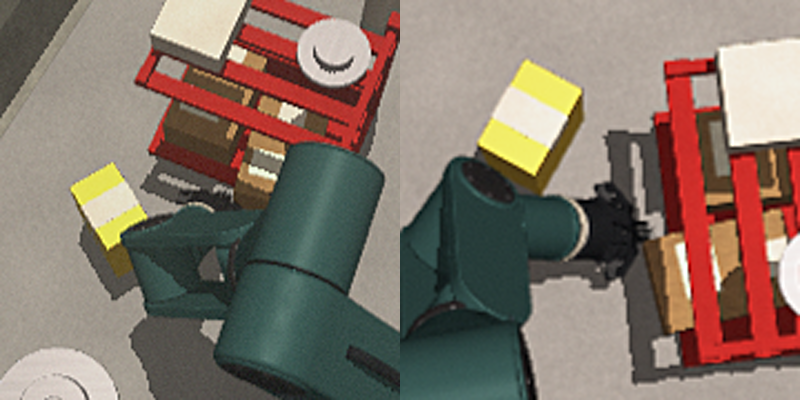

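```bash
python3 - <<'E'
from rk import *
import cv2, meas
np.set_printoptions(precision=2,suppress=True)
print(force(),readout.sense()["ft_force"])
r.move_linear(pose((76,30+53,22+73))[0],feed=120)
r.move_linear(pose((76,83,320))[0],feed=250)
r.move_linear(pose((0,250,330))[0],feed=250)
s=readout.sense(); print(tip(),s["time"],force())
b=imaging.get_image("scene"); t=imaging.get_image("top"); cv2.imwrite("pics/s7.png",b);cv2.imwrite("pics/t7.png",t)
b=cv2.resize(b[120:240,250:370],(400,400),interpolation=cv2.INTER_CUBIC)
t=cv2.resize(t[120:240,270:390],(400,400),interpolation=cv2.INTER_CUBIC)
cv2.imwrite("pics/v7.png",np.hstack([b,t]))
E
```

```text
[ 0.33 -0.1  -0.07] [ 0.34 -0.07 -0.07]
[  0.19 249.28 329.59] 23.1 [ 0.43 -0.81  0.15]
```

View pics/v7.png

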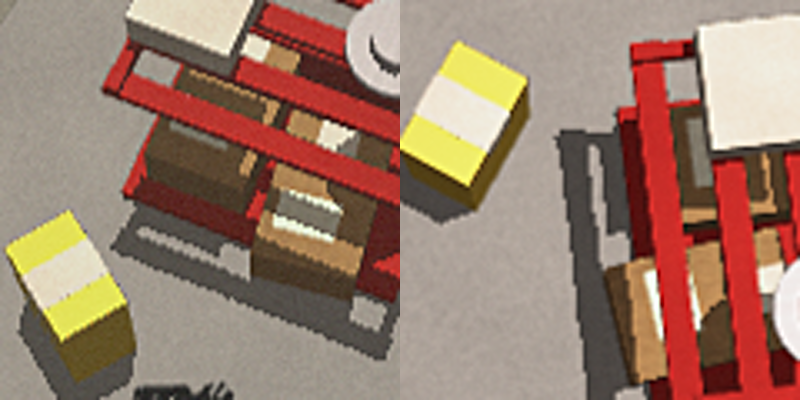

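```bash
python3 - <<'E'
from rk import *
import meas
np.set_printoptions(precision=2,suppress=True)
meas.px=lambda n,p: np.array(p)/(10/3)+([270,120] if n=="top" else [250,120])
# lying carton: front edge corners relative to its centre, top z=96
v,e=meas.fit([("top",[(60,90,96),(-60,90,96)],[(207,268),(235,385)])],[530,-150,.2])
c=toR([*v[:2],0]); a=v[2]-YAW; print("carton",c,a,e.T)
k=[(60,90,96),(-60,90,96),(60,90,16),(-60,90,16),(60,-90,96),(-60,-90,96)]
for n in("top","scene"): print(n,((meas.proj(n,meas.place(v,k))-([270,120] if n=="top" else [250,120]))*10/3))
print("front corners rack",[toR(x) for x in meas.place(v,k[:2])])
ky=[(60,40,180),(60,-40,180),(-60,-40,180),(-60,40,180)]
v,e=meas.fit([("top",ky,[(60,40),(128,75),(71,188),(2,140)]),("scene",ky,[(70,210),(133,290),(63,342),(6,250)][:0])] if 0 else [("top",ky,[(60,40),(128,75),(71,188),(2,150)])],[650,100,-.6]);print("yellow",v,e.T)
E
```

```text
carton [  4.3  -62.01   0.  ] 0.11246161883135532 [[ 0.02 -0.02]
 [ 0.1  -0.1 ]]
top [[207.08 268.33]
 [234.92 384.67]
 [204.54 276.4 ]
 [231.13 387.62]
 [380.41 227.88]
 [409.43 343.47]]
scene [[252.4  246.42]
 [358.32 275.46]
 [251.96 269.07]
 [353.65 297.1 ]
 [296.59 101.22]
 [399.8  128.58]]
front corners rack [array([53.82, 34.15, 96.  ]), array([-65.42,  20.68,  96.  ])]
yellow [716.65  93.87  -0.48] [[-0.85  0.77  0.76 -0.7 ]
 [ 0.12  0.71 -0.45 -0.29]]
```

```bash
python3 - <<'E'
from rk import *
import cv2
np.set_printoptions(precision=1,suppress=True)
hand.gripper_to(85)
r.move_linear(pose((3,100,48))[0],feed=250)
r.move_linear(pose((3,55,48))[0],feed=100)
y=push(3,52,-14,48,14,step=6,feed=45)
if y<=-10: y=push(3,-15.5,-34,48,14,step=1.5,feed=25)
s=readout.sense(); print(y,tip(),s["time"],s["q"])
E
```

```text
52 [-0.1 -0.3  0.3] 46 [-0.6 -2.4 -0.7] 40 [-0.7 -2.4 -0.3] 34 [ 0.8 -1.  -0.5] 28 [-0.5 -0.8  0. ] 22 [ 0.6 -1.5  0.1] 16 [ 0.4 -1.  -0.4] 10 [ 0.2 -1.5 -0.7] 4 [ 0.5 -1.3  0.2] -2 [-1.  -1.1 -0.2] -8 [-0.  -1.4 -0.6] -14 [-0.1 -1.4 -0.1] 
-16 [ 0.2  1.  -1. ] -17 [0.1 2.  0.4] -18 [-1.3  1.1  0.8] -20 [-0.2  0.2  0. ] -22 [0.  0.2 0.5] -23 [ 1.   1.2 -0.6] -24 [ 0.9  1.2 -0.3] -26 [0.  0.9 0.4] -28 [-0.4  7.7  3.3] -29 [-0.8 17.4  7.5] 
-29.0 [  3.5 -26.9  47.9] 31.875 [ 0.1  0.6  1.9 -0.9  0.8  0.7]
```

```bash
python3 - <<'E'
from rk import *
import cv2
r.move_linear(pose((3,60,60))[0],feed=150)
r.move_linear(pose((0,250,330))[0],feed=300)
print(tip(),readout.sense()["time"])
b=imaging.get_image("scene"); t=imaging.get_image("top"); cv2.imwrite("pics/s8.png",b);cv2.imwrite("pics/t8.png",t)
b=cv2.resize(b[120:240,250:370],(400,400),interpolation=cv2.INTER_CUBIC)
t=cv2.resize(t[130:250,290:410],(400,400),interpolation=cv2.INTER_CUBIC)
cv2.imwrite("pics/v8.png",np.hstack([b,t]))
E
```

```text
[ -0.77477134 249.04895903 328.88953547] 33.875
```

View pics/v8.png

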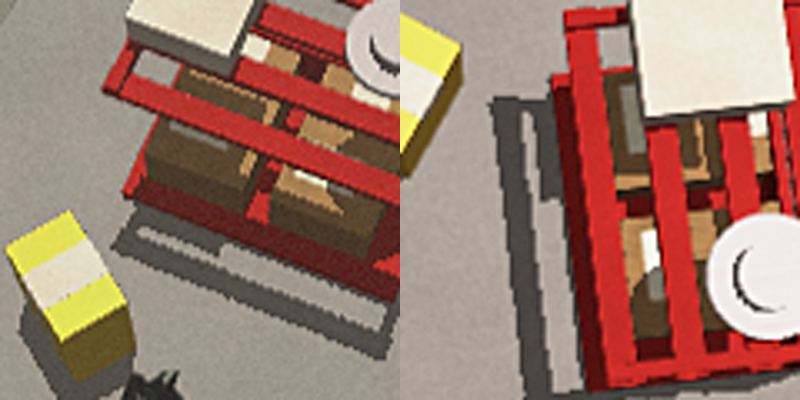

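The carton is home: it lies flush with its neighbour and square, front face on the same line. The wrist had displaced the yellow carton, so I'll measure by how much and put it back if I can do that safely.

```bash
cat > yel.py <<'E'
import cv2, numpy as np, meas
from workcell import imaging
def quad(img,x0=0,x1=640,y0=0,y1=400):
    h=cv2.cvtColor(img,cv2.COLOR_BGR2HSV); m=cv2.inRange(h,(24,110,165),(36,255,255))
    z=np.zeros_like(m); z[y0:y1,x0:x1]=m[y0:y1,x0:x1]
    z=cv2.morphologyEx(z,cv2.MORPH_OPEN,np.ones((3,3)))
    hull=cv2.convexHull(cv2.findNonZero(z)); return cv2.boxPoints(cv2.minAreaRect(hull))
def ray(p,c,R,t,z=180):
    d=R.T@np.array([(p[0]-c["cx"])/c["fx"],(p[1]-c["cy"])/c["fy"],1]); o=-R.T@t
    return (o+d*(z-o[2])/d[2])[:2]
def pose(W):
    W=np.array(W); e=[W[1]-W[0],W[2]-W[1]]; n=[np.linalg.norm(a) for a in e]; l=e[int(np.argmax(n))]
    return W.mean(0),(np.arctan2(l[1],l[0])+np.pi/2)%np.pi-np.pi/2,n
def top(f):
    c=imaging.calibration("top"); return pose([ray(p,c,c["R"],c["t"]) for p in quad(cv2.imread(f),245,318,125,215)])
E
python3 - <<'E'
import yel
for f in("top0","t3","t4","t7","t8"): print(f,yel.top(f"pics/{f}.png"))
E
```

```text
top0 (array([672.75440554, 121.66721093]), np.float64(-0.9107216959566764), [np.float64(120.5053210729237), np.float64(79.45438172123988)])
t3 (array([672.71738336, 121.71507347]), np.float64(-0.9107205110658685), [np.float64(120.62642386054304), np.float64(79.45438189326815)])
t4 (array([672.71738336, 121.71507347]), np.float64(-0.9107205110658685), [np.float64(120.62642386054304), np.float64(79.45438189326815)])
t7 (array([718.39169908,  98.54679367]), np.float64(-0.4989663779149729), [np.float64(119.91427926920994), np.float64(80.11964560428433)])
t8 (array([718.39169908,  98.54679367]), np.float64(-0.4989663779149729), [np.float64(119.91427926920994), np.float64(80.11964560428433)])
```

```bash
cat >> yel.py <<'E'
from scipy.spatial.transform import Rotation as Ro
def down(yaw,side=1):
    y=side*np.array([-np.sin(yaw),np.cos(yaw),0]); x=np.array([0,0,-1.]); return Ro.from_matrix(np.array([x,y,np.cross(x,y)]).T).as_rotvec()
E
python3 - <<'E'
from rk import *
import yel,cv2
np.set_printoptions(precision=2,suppress=True)
q0=readout.sense()["q"]; best=None
for sd in(1,-1):
    q=kin.inverse_kinematics([718,98.5,300],yel.down(-.499,sd)); print(sd,q)
    q2=kin.inverse_kinematics([672.7,121.7,170],yel.down(-.911,sd)); print(q2)
    if q is not None and q2 is not None and (best is None or abs(q[5]-q0[5])<best[0]): best=(abs(q[5]-q0[5]),sd)
sd=best[1]
r.movep([718.4,98.5,300],yel.down(-.499,sd))
s=readout.sense(); a=imaging.get_image("wrist"); cv2.imwrite("pics/w9.png",a)
w=imaging.calibration("wrist"); T=np.eye(4); T[:3,:3]=Ro.from_rotvec(s["eef_rot"]).as_matrix(); T[:3,3]=s["position"]
M=np.linalg.inv(T@w["hand_eye"])
q=yel.quad(a); print(sd,q, yel.pose([yel.ray(p,w,M[:3,:3],M[:3,3]) for p in q]), s["time"],s["position"])
E
```

```text
1 [ 0.04  0.51  1.14 -0.    1.49 -1.03]
[ 0.08  0.55  1.4   0.    1.19 -0.58]
-1 [0.04 0.51 1.14 0.   1.49 2.11]
[ 0.08  0.55  1.4  -0.    1.19  2.56]
1 [[262.63 123.08]
 [363.16 119.67]
 [368.38 273.82]
 [267.86 277.23]] (array([718.71,  99.79]), np.float64(-0.4251525363754398), [np.float64(71.20777984367227), np.float64(120.4331658728089)]) 35.3417 [717.69  98.82 299.49]
```

View pics/w9.png

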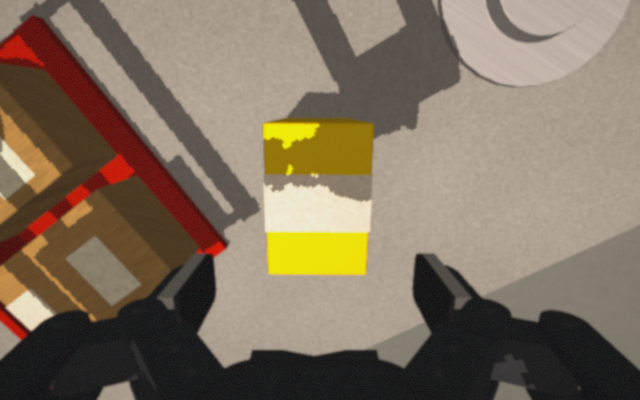

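The wrist view shows the yellow top face between the jaws with corners at about (263,124), (373,124), (366,274) and (268,274). Part of it is in shadow. The two stowed cartons lie parallel at left.

```bash
python3 - <<'E'
from rk import *
import yel
np.set_printoptions(precision=3,suppress=True)
s=readout.sense(); w=imaging.calibration("wrist"); T=np.eye(4); T[:3,:3]=Ro.from_rotvec(s["eef_rot"]).as_matrix(); T[:3,3]=s["position"]
M=np.linalg.inv(T@w["hand_eye"]); W=np.array([yel.ray(p,w,M[:3,:3],M[:3,3]) for p in [(263,124),(373,124),(366,274),(268,274)]])
c,a,n=yel.pose(W); c=W.mean(0); d=(W[0]+W[1]-W[2]-W[3]); yaw=np.arctan2(d[1],d[0]); yaw=(yaw+np.pi/2)%np.pi-np.pi/2
print(W,c,yaw,n)
c0,a0=np.array([718.4,98.5]),-.499
yv=np.array([-np.sin(a0),np.cos(a0)]); off=(c-c0)@yv; print("jaw-axis offset wrist vs top",off,s["width"])
E
```

```text
[[649.54   95.244]
 [686.874 163.839]
 [789.949 107.626]
 [752.299  38.484]] [719.666 101.298] -0.5019680853744033 [np.float64(78.09688240780217), np.float64(117.40676711824226)]
jaw-axis offset wrist vs top 3.062714654490581 84.80602114090351
```

```bash
python3 - <<'E'
from rk import *
import yel
np.set_printoptions(precision=2,suppress=True)
a=-.500; yv=np.array([-np.sin(a),np.cos(a)]); base=np.array([718.9,98.9]); R=yel.down(a)
def at(o,z,f=150): r.move_linear([*(base+o*yv),z],rot=R,feed=f)
ok=False
for o in(1.8,3.2,0.4):
    at(o,208,200); r.sleep(.1); f0=readout.sense()["ft_force"]; ok=True
    for z in np.arange(202,163,-3):
        at(o,z,60); s=readout.sense(); f=s["ft_force"]-f0
        if f[2]>4: print("blocked",o,z,f,s["torque"]); ok=False; break
    if ok: break
print(ok,o,z,readout.sense()["time"],f)
if ok:
    hand.gripper_to(70,effort=25); print(readout.sense()["width"],readout.sense()["time"])
E
```

```text
True 1.8 166 39.35 [-0.48  0.66 -0.33]
79.33758077689845 39.5667
```

```bash
python3 - <<'E'
from rk import *
import yel,cv2
np.set_printoptions(precision=2,suppress=True)
s=readout.sense(); p=np.array(s["position"]); z0=p[2]
r.move_linear(p+[0,0,8],feed=40); print(readout.sense()["ft_force"],readout.sense()["width"])
q=p+[-45.7,23.2,0]; Rn=yel.down(-.500-.412)
r.move_linear([q[0],q[1],z0+8],rot=Rn,feed=40)
r.move_linear([q[0],q[1],z0+.5],rot=Rn,feed=20)
hand.gripper_to(85); print(readout.sense()["width"],readout.sense()["ft_force"])
r.move_linear([q[0],q[1],215],rot=Rn,feed=60)
r.move_linear([q[0],q[1],330],rot=Rn,feed=250)
r.movep([430,230,400],Rn)
print(readout.sense()["time"],readout.sense()["position"])
t=imaging.get_image("top"); cv2.imwrite("pics/t10.png",t); s=imaging.get_image("scene"); cv2.imwrite("pics/s10.png",s)
print(yel.top("pics/t10.png"))
# unchanged elsewhere?
for n,f,g in(("top","top0","t10"),("scene","scene0","s10")):
    d=cv2.absdiff(cv2.imread(f"pics/{f}.png"),cv2.imread(f"pics/{g}.png")).max(2)>60
    d=cv2.morphologyEx(d.astype(np.uint8),cv2.MORPH_OPEN,np.ones((3,3)))
    print(n,[tuple(x) for x in cv2.connectedComponentsWithStats(d)[2][1:] if x[4]>15])
d=cv2.absdiff(cv2.imread("pics/t8.png"),cv2.imread("pics/t10.png")).max(2)[135:245,330:440]; print("rack area change",(d>50).sum())
E
```

```text
[-0.47 -0.57 -5.43] 79.06340224854155
85.14634266062733 [ 0.32 -0.01  0.85]
44.7417 [430.97 229.81 399.44]
(array([673.31, 120.95]), np.float64(-0.910721163372249), [np.float64(120.15018166897669), np.float64(79.45716876109665)])
top [(np.int32(377), np.int32(193), np.int32(12), np.int32(15), np.int32(121)), (np.int32(357), np.int32(195), np.int32(12), np.int32(25), np.int32(221)), (np.int32(295), np.int32(196), np.int32(35), np.int32(43), np.int32(1106)), (np.int32(181), np.int32(207), np.int32(270), np.int32(193), np.int32(20260)), (np.int32(199), np.int32(236), np.int32(6), np.int32(8), np.int32(31)), (np.int32(187), np.int32(242), np.int32(5), np.int32(6), np.int32(27)), (np.int32(178), np.int32(245), np.int32(6), np.int32(11), np.int32(46)), (np.int32(182), np.int32(259), np.int32(5), np.int32(4), np.int32(19)), (np.int32(188), np.int32(271), np.int32(7), np.int32(11), np.int32(45)), (np.int32(510), np.int32(322), np.int32(59), np.int32(78), np.int32(3069)), (np.int32(437), np.int32(328), np.int32(5), np.int32(13), np.int32(39)), (np.int32(469), np.int32(336), np.int32(30), np.i
[... 1638 characters left out ...]
.int32(51)), (np.int32(368), np.int32(207), np.int32(51), np.int32(25), np.int32(788)), (np.int32(307), np.int32(208), np.int32(268), np.int32(192), np.int32(17497)), (np.int32(298), np.int32(212), np.int32(107), np.int32(60), np.int32(2027)), (np.int32(344), np.int32(222), np.int32(5), np.int32(12), np.int32(47)), (np.int32(402), np.int32(244), np.int32(6), np.int32(16), np.int32(60)), (np.int32(388), np.int32(273), np.int32(50), np.int32(42), np.int32(1272)), (np.int32(428), np.int32(272), np.int32(9), np.int32(9), np.int32(40)), (np.int32(430), np.int32(291), np.int32(5), np.int32(6), np.int32(23)), (np.int32(479), np.int32(293), np.int32(5), np.int32(5), np.int32(22))]
rack area change 0
```

```bash
python3 -c "
from workcell import workorder,readout
print(readout.sense()['time'],workorder.close_job())"
```

```text
the job is handed in; nothing more can be done
44.8417 None
```

The carton is stowed on its back in the free bay, fully home against the back stop, and I handed the job in at 44.8 s. The gripper was open and clear of everything. Two things did not go as planned, described below.

**Slide:** I pushed the carton low with the open fingers until it met the deck edge. The force rose to about 14 N there. It stood about 0.01 rad off square to the edge and 12 mm off the middle of the bay.

**Topple (unplanned):** While I was moving in to correct the 12 mm offset, the gripper's body caught the upper part of the carton and tipped it over the edge. It landed on its back on the deck, so the order asked for was kept. However, this was not the controlled push on its top that I intended, and I did not read the force on the body at that moment. Afterwards it lay near the middle of the bay (about 4 mm off), turned 0.11 rad.

**Push home:** I pushed it straight in with both fingers until it met the stop at the expected position. The force there was about 17 N. The last pictures show it flat, square and in line with its neighbour. The rack area did not change after that.

**Yellow carton moved and put back:** During the same move the wrist pushed the yellow look-alike about 50 mm and turned it 0.4 rad. I gripped it lightly, lifted it and set it back. The top camera now puts it within about 1 mm and 0.001 rad of where it started. The wrist and top cameras disagreed by about 3 mm on its position before the grip, and I used a value in between.

**Other things:** The disc showed no change against the first pictures. The arm or its shadow covered parts of the tray in the last pictures, but nothing came near it. I did not check the spray can separately.

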